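# Empty the scoop of worn cutters into the sharps bin

## Task

Empty the scoop of worn routing cutters into the sharps bin: press the bin's sprung flap inward with the scoop's lip and tip the scoop until every cutter has dropped through. Then draw the scoop out so that the flap springs fully shut, and set it down gently, upright, back on its rubber mat. The cutters are sharp: do not touch them with the gripper, nor push the flap with it, and leave the other things where they are.

Things in the scene. Friction and masses are not known exactly. Their poses are not given: they have to be found in the camera images.
- scoop: Loose aluminium scoop, 202 long x 84 wide mm, about 0.2 kg, open on top. Origin: centre of the underside of its 90 mm long floor; x points out of its mouth, z up. Beyond the floor (x > 45 mm) a lip turned up 8 degrees; the mouth over it is open. Sheet 3 mm; walls 45 mm high, 34 mm beside the lip. Cutters start to slide on it at slopes of 11 to 17 degrees; a tip of 50 empties it.
- scoop_handle (a point): Centre of the scoop's wooden handle, 86 mm behind the scoop's origin and 34 mm above its underside: a level bar 78 mm long along the scoop's x (from the back wall to 125 mm behind the origin), 16 mm thick along its y, 26 mm tall (21 to 47 mm above the underside). Axes as the scoop's.
- scoop_lip (a point): Middle of the free edge of the scoop's pouring lip, 77 mm ahead of the scoop's origin and 7 mm above its underside. Axes as the scoop's.
- mat: Black rubber bench mat, fixed, 230 x 140 x 4 mm, on which the scoop starts. Origin: centre of its underside; x along its length, z up. The scoop's handle starts at the mat's -x end.
- bin: Grey steel sharps bin fixed to the bench, 200 deep (x) x 190 wide (y) x 235 high mm, handle on the rear of its top up to 265. Origin: centre of its underside; its front faces its -x. Front wall upright to 120 mm; from there a face leans back, 50 degrees from level, 150 mm up the slope, to the flat top. In that face is the port, 130 mm wide, 22 to 125 mm up the slope. Walls 3 mm; hollow.
- port_sill (a point): Middle of the port's lower edge (the sill, a rolled edge 8 mm thick centred 3 mm down the slope from here) in the sloped face: 86 mm in front of the bin's origin, 137 mm above the bench. Axes as the bin's: inward, square to the face, is (0.766, 0, -0.643), up the slope is (0.643, 0, 0.766).
- flap_edge (a point): Middle of the lower free edge of the steel flap that closes the port, 3 mm up from the sill when shut. The flap is 124 mm wide, 100 mm long down the slope and 3 mm thick; its hinge is the port's upper edge, 20 mm in front of the bin's origin and 216 mm above the bench. It swings only inward.
- flap (a joint): Angle of the flap in rad: 0 shut in the plane of the sloped face, growing as the lower edge is pushed inward, at most 1.35. A spring closes it: about 1 N at the free edge to start it, about 3 N at 1 rad.
- sander: Bystander: loose air sander, black body, 240 mm long with its brass hose fitting, standing on its 76 mm disc, 0.6 kg. Origin: on the bench under its middle; disc centre 70 mm along +x.
- core: Bystander: loose ridged offcut of brown honeycomb core with a strip of green tape, 120 x 90 x 41 mm. Origin: centre of its underside.
- tape: Bystander: loose roll of green tape lying flat, 110 mm in diameter, 25 mm high. Origin: centre of its underside.
- cutter1: One of four alike worn steel routing cutters in the scoop, a round bar 75 mm long and 12 mm in diameter (about 65 g), plain shank one end, spiral flutes the other. Origin: middle of its length, on its axis; x along the axis to the fluted end. They lie side by side along the scoop and may roll.
- cutter2: One of four alike worn steel routing cutters in the scoop, a round bar 75 mm long and 12 mm in diameter (about 65 g), plain shank one end, spiral flutes the other. Origin: middle of its length, on its axis; x along the axis to the fluted end. They lie side by side along the scoop and may roll.
- cutter3: One of four alike worn steel routing cutters in the scoop, a round bar 75 mm long and 12 mm in diameter (about 65 g), plain shank one end, spiral flutes the other. Origin: middle of its length, on its axis; x along the axis to the fluted end. They lie side by side along the scoop and may roll.
- cutter4: One of four alike worn steel routing cutters in the scoop, a round bar 75 mm long and 12 mm in diameter (about 65 g), plain shank one end, spiral flutes the other. Origin: middle of its length, on its axis; x along the axis to the fluted end. They lie side by side along the scoop and may roll.
Not all that is in view belongs to the job. There is more than one size of the scoop; the job needs the largest.

How it is judged (in metres and radians):
On the way, in this order (a step that is already met when the one before it is completed fails the run):
1. the scoop presses the flap well inward (value of joint flap above 0.35 rad and contact force between scoop and flap above 0.2 N), for 0.1 s.
2. all four cutters are inside the bin (x of cutter1 in the frame of bin between -0.1 and 0.1 m and y of cutter1 in the frame of bin between -0.095 and 0.095 m and z of cutter1 in the frame of bin between -0.01 and 0.12 m and x of cutter2 in the frame of bin between -0.1 and 0.1 m and y of cutter2 in the frame of bin between -0.095 and 0.095 m and z of cutter2 in the frame of bin between -0.01 and 0.12 m and x of cutter3 in the frame of bin between -0.1 and 0.1 m and y of cutter3 in the frame of bin between -0.095 and 0.095 m and z of cutter3 in the frame of bin between -0.01 and 0.12 m and x of cutter4 in the frame of bin between -0.1 and 0.1 m and y of cutter4 in the frame of bin between -0.095 and 0.095 m and z of cutter4 in the frame of bin between -0.01 and 0.12 m), for 0.2 s.
At the end, for the whole second after the job is handed in: All four cutters lie inside the bin (below 120 mm above its underside, within its walls) and at rest; the flap is shut (under 0.06 rad); the scoop stands on its mat, its origin within the mat's outline and under 9 mm above the mat's underside, tilted less than 0.1 rad, at rest (all of step 2 and value of joint flap below 0.06 rad and x of scoop in the frame of mat between -0.115 and 0.115 m and y of scoop in the frame of mat between -0.07 and 0.07 m and z of scoop in the frame of mat below 0.009 m and angle between scoop's own z axis and vertical below 0.1 rad and linear speed of scoop below 0.02 m/s and linear speed of each of cutter1, cutter2, cutter3, cutter4 below 0.05 m/s); the robot touches nothing.
It fails at once if the gripper touches a cutter (contact force between the fingers and cutter1 above 0.5 N or contact force between the fingers and cutter2 above 0.5 N or contact force between the fingers and cutter3 above 0.5 N or contact force between the fingers and cutter4 above 0.5 N).
It fails at once if the gripper pushes the flap (contact force between the fingers and flap above 0.5 N).
It fails at once if a bystander (sander, core offcut, tape roll) is moved more than 30 mm (distance of any of sander, core, tape from where it was at the start of the episode above 0.03 m).
It fails at once if the scoop is dropped or slammed down on the bench (faster than 0.6 m/s within 30 mm of it) (height (world z) of scoop below 0.03 m and linear speed of scoop above 0.6 m/s).
It also fails if it takes over 58 s, if anything falls off the work surface, if the arm or the gripper's body presses on something with over 40 N, if the wrist force passes 120 N, or if a joint passes its speed limit or range.

## Robot

A 6-joint arm with a two-finger parallel gripper is mounted at the origin on the work surface. World frame = base frame: x ahead of the robot, y to its left, z up, the work surface at z = 0. Lengths are in m, angles in degrees, forces in N, time in s.
With the tool pointing down it reaches from about 0.325 to 0.775 m from the base axis. Payload 9.3 kg.
Tool frame: the origin (TCP) lies at the very end of the fingers, on their centre line; the grasp point (between the pads) lies 19 mm behind it; y points along the fingers, z is the direction in which the jaws open and shut, and the axes are right-handed (so a half turn about y gives the same grasp; the last joint's range is limited). The gripper opens to 85 mm and grips with 20 to 120 N. Pads are 22 mm wide; open, the fingers measure 114 mm over their backs; the gripper's body (76 mm by 85 mm) begins 54 mm behind the grasp point. The pads swing forward as they close: fully open they stand 13 mm farther back than shut.
Start: joints at [63.621, 14.817, 1.232, 76.415, 0, 81.257], TCP at [0.167, 0.524, 0.231] pointing down, gripper open.
Joint ranges: [-174.27, 174.27], [-52.1, 104.24], [-59.71, 78.15], [-110.17, 111.67], [-87.03, 83.33], [-180, 180]. Speed limits (degrees/s): [127.2, 127.2, 159.86, 180, 180, 180].

## Interface

Orientations are given as a 3x3 rotation matrix whose columns are the frame's x, y, z axes.
In Python, from plant import monitor, eyes, finish_job gives the robot as it stands.
- The arm moves only by the tool move_arm, never from a script. Its argument "deltas" is a list of rows, each a list of 7 numbers: the turn, a rotation vector about the tool's x, y, z in units of 8 degrees (1.0 is 8 degrees), then the shift along the tool's x, y, z in units of 30 mm (1.0 is 30 mm), then the finger opening in mm, from 0 to 85.4. In form: [[wx, wy, wz, dx, dy, dz, hand], ...]. A call has 1 to 12 rows; each row is the pose to reach, as a shift and turn from the pose commanded when the call began, along the tool's axes at that moment; what a row does not reach only later rows make up. A row lasts 1/8 s, in which the tool goes at most 62.5 mm and 10.7 degrees, less where a joint would pass 70% of its speed; a pose out of reach is approached as far as the arm can. A call with a gripper value outside its range is refused whole. The fingers move at their own pace and stop on an object; the grip force is fixed at half the most. Time passes only in rows, so rows that repeat a pose let the fingers close. It gives the time, the measured TCP pose, the force and the opening at its end, in the units of the state.
- monitor.read_state(): the state, without advancing time (a new reading comes with each control period).
- eyes.grab_frame(name): name is "scene" or "top" or "wrist"; returns (picture, depth): 480x640x3 uint8, blue, green, red; 480x640 float32, m along the optical axis (not along the pixel's ray), 0 where there is no reading.
- eyes.camera_params(name): a dict with "fx", "fy", "cx", "cy" (pixels), "k1" (the pictures are not rectified: a ray, as slopes to the right and down, at radius r is drawn at 1 + k1 r^2 times it, then the intrinsics apply), "cam_to_world" (4x4, takes a point from camera to world coordinates). Camera axes: x right, y up, looking along -z (the intrinsics and any distortion apply to the point x, -y, -z); pixel columns grow to the right and rows downward; lengths in m; the calibration is good to about 2 mm. A picture is of the moment at which its call begins: read the wrist's pose just before it. camera_params takes no time and is no camera call; for the wrist camera it gives the pose at the moment of the call.
- finish_job(): hands the job in, once; it reports no verdict.
Trained networks look in the newest picture that a camera, given by its name, has taken for a name from the list of things; names that differ only in an ending like _2 or _b are one class to them, and where a whole thing is asked for, a point or a joint stands for the part that bears it (a point fixed in the world has none). Each returns a list of dicts, best first, with "p" (0 to 1); they miss things now and then, are a little off and sometimes report something else, mostly with a low value. They report only what shows in the picture. A call takes as long as a camera call. They do not tell look-alikes from the thing itself.
- eyes.regions_of(camera, query): "pixels" (480x640 bool, what is visible of it) and "box" ([left, top, right, bottom] in pixels, round what is visible of it).
- eyes.place_of(camera, query): "position" ([row, column] in pixels: a listed point, or the origin of a listed thing).
The state is a dict: "t": time; "q": joint angles; "joint_vel": joint speeds; "tau": joint torques, N m; "tcp_pos": TCP position; "orientation": TCP orientation; "wrist_force": force on the tool from outside, world axes, zero at the start; "wrist_torque": the same for the moment, N m; "width": finger opening in m.
Only numpy, scipy, OpenCV 4.12 (cv2) and the standard library are available. Lean on these libraries where they do the work, as an engineer would, in place of code of your own. Each camera call takes 0.05 s, during which the arm holds its last target.

## Working session

There is one attempt and no reset: what is moved stays moved. The work goes in short steps, Python scripts to look and compute and a tool call to move; the robot and the scene stay as the last step left them, time stands still between calls to the robot, and variables do not carry over. Pictures are saved under pics/ and viewed, and the job is handed in when it is done.

Besides the shell and the picture viewer there is one more tool, called after "Request:" in YAML: its name, and indented under it one key for each argument. move_arm: Moves the arm, as the interface text tells. Its arguments: {"type":"object","properties":{"deltas":{"type":"array"}},"required":["deltas"]}

```bash
ls; mkdir -p pics; cat > h.py <<'E'
import numpy as np, cv2
from plant import monitor, eyes, finish_job
def snap(n,f):
    p,d=eyes.grab_frame(n); cv2.imwrite('pics/'+f,p); np.save('/tmp/d_%s.npy'%n,d); return p,d
def w(n,r,c,depth,cp=None):
    cp=cp or eyes.camera_params(n)
    k=cp['k1']; u=(c-cp['cx'])/cp['fx']; v=(r-cp['cy'])/cp['fy']
    rd=np.hypot(u,v); s=1.0
    for _ in range(20): s=1+k*(rd/s)**2
    u/=s; v/=s
    return (np.array(cp['cam_to_world'])@np.array([u*depth,-v*depth,-depth,1]))[:3]
def onplane(n,r,c,z,cp=None):
    a=w(n,r,c,0,cp); b=w(n,r,c,1,cp); t=(z-a[2])/(b[2]-a[2]); return a+t*(b-a)
E
python3 - <<'E'
from h import *
s=monitor.read_state(); print(s)
for n in ['scene','top','wrist']:
    snap(n,n+'0.png'); print(n,eyes.camera_params(n))
E
```

```text
pics
{'t': 0.0, 'q': array([6.36210320e+01, 1.48523563e+01, 1.18901378e+00, 7.64142233e+01,
       1.48219097e-03, 8.12563071e+01]), 'joint_vel': array([ 0.00385544,  0.00628329,  0.04438633, -0.00284864, -0.0388624 ,
        0.00990378]), 'tau': array([ 6.90544948e-04, -5.55636442e+01,  3.44533217e+01,  1.35606035e-02,
       -1.98678404e-04,  1.07439297e-05]), 'tcp_pos': array([0.16650403, 0.52390519, 0.23064592]), 'orientation': array([[ 9.53004250e-01, -6.24667491e-04,  3.02956281e-01],
       [-3.02956837e-01, -1.20132161e-03,  9.53003521e-01],
       [-2.31362391e-04, -9.99999083e-01, -1.33411189e-03]]), 'wrist_force': array([ 0.46806711,  0.06278822, -0.57986952]), 'wrist_torque': array([-0.039357  ,  0.04377879, -0.00724459]), 'width': 0.0855316581986745}
scene {'fx': 587.8827194991078, 'fy': 587.8827194991078, 'cx': 322.8072964549333, 'cy': 244.5071524904817, 'k1': 0.004791770286102672, 'cam_to_world': array([[ 0.86963891, -0.36771277,  0.3294169 ,  0.99355242],
       [ 0.49346533,  0.66749207, -0.55762559, -0.72642974],
       [-0.01483712,  0.64748873,  0.76193058,  1.046
[... 262 characters left out ...]
, -1.39184729e-01,
         4.78378673e-01],
       [-9.99976343e-01, -6.80255861e-03,  1.01895013e-03,
        -8.24857353e-02],
       [ 6.21954952e-05,  1.39188445e-01,  9.90265910e-01,
         1.09023923e+00],
       [ 0.00000000e+00,  0.00000000e+00,  0.00000000e+00,
         1.00000000e+00]])}
wrist {'fx': 375.54712465688806, 'fy': 375.54712465688806, 'cx': 325.4373170691576, 'cy': 242.8461376912114, 'k1': 0.019328662873234634, 'cam_to_world': array([[ 0.30240793, -0.91936856, -0.25161658,  0.10303178],
       [ 0.95317732,  0.29124717,  0.08141311,  0.54559682],
       [-0.00156604, -0.26445519,  0.9643967 ,  0.37384446],
       [ 0.        ,  0.        ,  0.        ,  1.        ]])}
```

View pics/scene0.png

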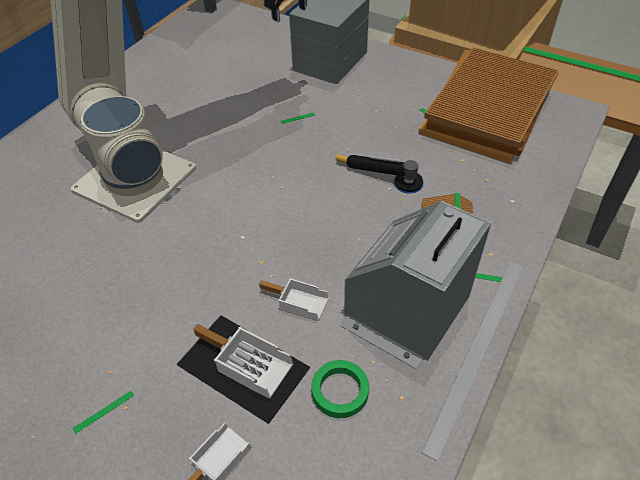

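View pics/top0.png

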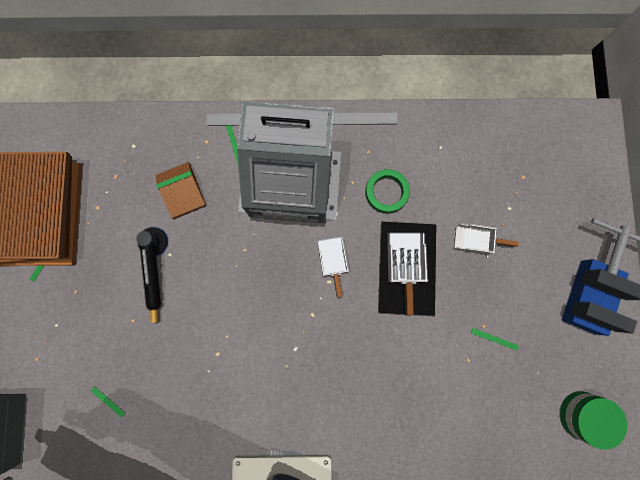

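```bash
python3 - <<'E'
from h import *
for n in ['top','scene']:
  d=np.load('/tmp/d_%s.npy'%n)
  for q in ['scoop','scoop_handle','scoop_lip','mat','bin','port_sill','flap_edge','sander','core','tape']:
    for o in eyes.place_of(n,q)[:3]:
        r,c=o['position']; print(n,q,round(o['p'],2),round(r,1),round(c,1),w(n,r,c,d[int(min(max(r,0),479)),int(min(max(c,0),639))]).round(3),'z0',onplane(n,r,c,0).round(3))
E
```

```text
top scoop 0.71 238.8 473.9 [ 0.63  -0.483  0.002] z0 [ 0.63  -0.484  0.   ]
top scoop 0.71 296.6 409.1 [ 0.486 -0.303  0.052] z0 [ 0.486 -0.314  0.   ]
top scoop 0.68 263.1 406.6 [ 0.569 -0.309  0.011] z0 [ 0.57  -0.311  0.   ]
top scoop_handle 0.94 300.3 406.4 [ 0.477 -0.297  0.049] z0 [ 0.477 -0.307  0.   ]
top scoop_handle 0.64 283.7 335.5 [ 0.518 -0.131  0.03 ] z0 [ 0.519 -0.132  0.   ]
top scoop_handle 0.6 240.0 504.2 [ 0.622 -0.545  0.034] z0 [ 0.626 -0.56   0.   ]
top scoop_lip 0.86 234.2 407.6 [ 0.641 -0.313  0.014] z0 [ 0.643 -0.316  0.   ]
top scoop_lip 0.73 236.6 454.1 [ 0.636 -0.434 -0.001] z0 [ 0.636 -0.434  0.   ]
top scoop_lip 0.67 237.1 327.2 [ 0.637 -0.113  0.001] z0 [ 0.637 -0.113  0.   ]
top flap_edge 0.82 202.8 283.4 [ 0.695 -0.012  0.135] z0 [ 0.726 -0.002  0.   ]
top sander 0.62 267.5 153.6 [0.559 0.307 0.044] z0 [0.563 0.323 0.   ]
top core 0.98 191.9 179.3 [0.749 0.256 0.032] z0 [0.757 0.266 0.   ]
top tape 0.59 189.8 387.3 [ 0.759 -0.269 -0.001] z0 [ 0.758 -0.268  0.   ]
top tape 0.35 262.5 408.1 [ 0.569 -0.311  0.02 ] z0 [ 0.571 -0.315  0.   ]
scene scoop 0.
[... 543 characters left out ...]
4  0.   ]
scene scoop_lip 0.59 435.7 238.3 [ 0.631 -0.435 -0.003] z0 [ 0.632 -0.435  0.   ]
scene mat 0.66 175.9 384.0 [ 0.563  0.323 -0.004] z0 [0.565 0.319 0.   ]
scene bin 0.76 303.6 408.0 [ 0.814 -0.12   0.151] z0 [ 0.783 -0.017  0.   ]
scene port_sill 0.72 247.6 379.3 [ 0.712 -0.031  0.16 ] z0 [0.661 0.095 0.   ]
scene flap_edge 0.7 244.9 374.5 [ 0.688 -0.001  0.124] z0 [0.647 0.097 0.   ]
scene sander 0.96 175.1 382.0 [ 0.558  0.321 -0.003] z0 [0.559 0.319 0.   ]
scene sander 0.62 353.3 256.7 [ 0.573 -0.283  0.015] z0 [ 0.566 -0.276  0.   ]
scene core 0.66 215.5 447.9 [0.815 0.037 0.242] z0 [0.762 0.266 0.   ]
scene tape 0.73 388.3 341.8 [ 0.753 -0.26  -0.001] z0 [ 0.753 -0.26   0.   ]
```

```bash
python3 - <<'E'
from h import *
p=cv2.imread('pics/top0.png'); cv2.imwrite('pics/crop1.png',cv2.resize(p[180:330,300:530],None,fx=3.4,fy=3.4,interpolation=cv2.INTER_CUBIC))
p=cv2.imread('pics/top0.png'); cv2.imwrite('pics/crop2.png',cv2.resize(p[95:230,200:380],None,fx=4,fy=4,interpolation=cv2.INTER_CUBIC))
for n in ['top','scene']:
    d=np.load('/tmp/d_%s.npy'%n); cp=eyes.camera_params(n)
    P=np.full((480,640,3),np.nan)
    for r in range(480):
        for c in range(640):
            if d[r,c]>0.1: P[r,c]=w(n,r,c,d[r,c],cp)
    np.save('/tmp/P_%s.npy'%n,P)
    Q=P.reshape(-1,3); Q=Q[~np.isnan(Q[:,0])]
    b=Q[(Q[:,0]>.62)&(Q[:,0]<.98)&(abs(Q[:,1])<.17)]
    t=b[(b[:,2]>.225)&(b[:,2]<.245)]
    print(n,'top',t.min(0),t.max(0),np.median(t[:,2]),len(t))
    (c0,sz,an)=cv2.minAreaRect(t[:,:2].astype(np.float32)); print(c0,sz,an)
    s=b[(b[:,2]>.14)&(b[:,2]<.215)]
    # ransac plane
    rng=np.random.default_rng(0);best=0
    for _ in range(500):
        a=s[rng.choice(len(s),3,False)]; nn=np.cross(a[1]-a[0],a[2]-a[0]); L=np.linalg.norm(nn)
        if L<1e-5: continue
        nn/=L
        if abs(nn[2])<.4: continue
        m=abs((s-a[0])@nn)<.003
        if m.sum()>best: best=m.sum();M=m
    q=s[M]; ce=q.mean(0); nn=np.linalg.svd(q-ce)[2][2]; nn*=np.sign(nn[2]); print('slope',best,len(s),ce,nn,'yaw',np.degrees(np.arctan2(-nn[1],-nn[0])),'elev',np.degrees(np.arccos(nn[2])))
    print(q.min(0),q.max(0))
E
```

```text
top top [ 0.75173771 -0.12108067  0.22500134] [0.88988198 0.07744678 0.24497768] 0.2374208217744178 4871
(0.8189321160316467, -0.02112063765525818) (0.1902664452791214, 0.12682104110717773) 85.07801818847656
slope 2950 3180 [ 0.72831707 -0.01421579  0.17853631] [-0.760679    0.06465711  0.64590009] yaw -4.858417807570101 elev 49.76680551052258
[ 0.68819777 -0.11005339  0.14006672] [0.76938953 0.0834107  0.21491615]
scene top [ 0.75393142 -0.12526389  0.22503046] [0.88951665 0.07534695 0.24489091] 0.23695526546493012 4960
(0.8204549551010132, -0.024099275469779968) (0.19585411250591278, 0.12353752553462982) 84.9082260131836
slope 1194 3760 [ 0.72540472 -0.02614203  0.17517855] [-0.76134122  0.06515843  0.64506893] yaw -4.891667236702683 elev 49.82915610679924
[ 0.68872794 -0.11473172  0.1400241 ] [0.76946707 0.08158623 0.21497846]
```

View pics/crop1.png

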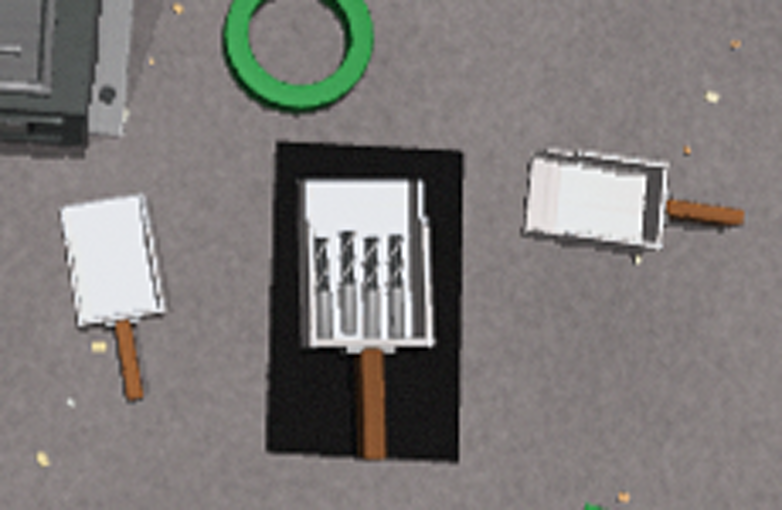

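View pics/crop2.png

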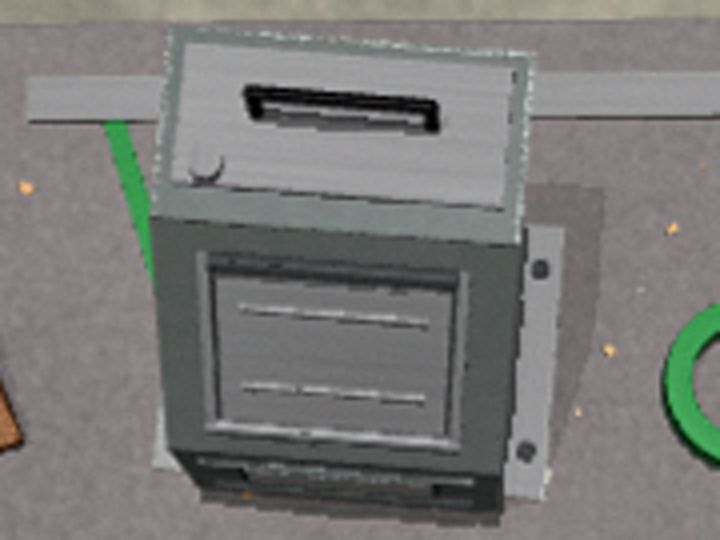

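Candidates for the scoop in the top picture are (333,258), (407,262) and (475,239). The one at (407,262) lies on the black mat, holds the four cutters and is visibly the largest, so it is the one to use. The bin stands at about (0.779, -0.019), yawed -4.9°, and its port faces the robot. Next I measure the scoop's yaw and handle.

```bash
cat >> h.py <<'E'
from scipy.spatial.transform import Rotation as Rn
BIN=np.array([.7791,-.0192,0]); BYAW=-4.9
def Rz(a): return Rn.from_euler('z',a,degrees=True).as_matrix()
def toolR(yaw,p): # p = pointing angle below horizontal
    a=np.radians(p); y=np.array([np.cos(a),0,-np.sin(a)]); z=np.array([0,1.,0]); x=np.cross(y,z)
    return Rz(yaw)@np.c_[x,y,z]
def delta(T,R,s=None):
    s=s or monitor.read_state(); C=s['orientation']
    rv=Rn.from_matrix(C.T@R).as_rotvec(degrees=True)/8; d=C.T@(np.asarray(T)-s['tcp_pos'])/.03
    return rv.round(3),d.round(3)
E
python3 - <<'E'
from h import *
for n,(r0,r1,c0,c1) in {'top':(270,330,395,425),'scene':(315,360,185,240)}.items():
    P=np.load('/tmp/P_%s.npy'%n); im=cv2.imread('pics/%s0.png'%n).astype(int)
    m=np.zeros((480,640),bool); m[r0:r1,c0:c1]=1
    m&=(im[...,2]>im[...,0]*1.6)&(im[...,2]>70)
    q=P[m]; q=q[(q[:,2]>.02)&(q[:,2]<.07)]; print(n,len(q),q.min(0),q.max(0))
    t=q[(q[:,2]>.045)]; print('top',len(t),np.median(t,0),np.percentile(t,[2,98],axis=0))
    print(cv2.minAreaRect(t[:,:2].astype(np.float32)), cv2.fitLine(t[:,:2].astype(np.float32),cv2.DIST_HUBER,0,.01,.01).ravel())
P=np.load('/tmp/P_top.npy'); im=cv2.imread('pics/top0.png')
m=np.zeros((480,640),np.uint8); s=im[215:325,370:445].max(2)<45; m[215:325,370:445]=s
ys,xs=np.nonzero(m); pts=np.array([onplane('top',r,c,.004)[:2] for r,c in zip(ys,xs)],np.float32); print('mat',cv2.minAreaRect(pts))
# white scoop rim
P2=P[225:290,380:440].reshape(-1,3); t=P2[(P2[:,2]>.04)&(P2[:,2]<.06)]; print('rim',len(t),np.percentile(t,[1,99],axis=0),cv2.minAreaRect(t[:,:2].astype(np.float32)))
E
```

```text
top 199 [ 0.44514542 -0.31197004  0.04710152] [ 0.51792937 -0.29629063  0.05611557]
top 199 [ 0.4825288  -0.30392884  0.05110701] [[ 0.44525251 -0.31141455  0.0477759 ]
 [ 0.51782636 -0.29716979  0.05474958]]
((0.48155665397644043, -0.30412983894348145), (0.015339656732976437, 0.07274649292230606), 89.71305084228516) [ 0.9999971   0.00242194  0.47698712 -0.30373985]
scene 278 [ 0.44468566 -0.31604956  0.02920709] [ 0.5209742  -0.2981922   0.05497432]
top 252 [ 0.48284095 -0.30737792  0.05057754] [[ 0.44662318 -0.31447422  0.04628167]
 [ 0.51927105 -0.29966964  0.05469078]]
((0.4828210771083832, -0.30698999762535095), (0.016607997938990593, 0.07637902349233627), 89.12993621826172) [ 0.99999243 -0.0038873   0.4830638  -0.30716062]Traceback (most recent call last):
  File "<stdin>", line 11, in <module>
  File "h.py", line 13, in onplane
    a=w(n,r,c,0,cp); b=w(n,r,c,1,cp); t=(z-a[2])/(b[2]-a[2]); return a+t*(b-a)
  File "h.py", line 6, in w
    cp=cp or eyes.camera_params(n)
             ~~~~~~~~~~~~~~~~~~^^^
ValueError: time passes only in moves, steps and waits
```

```bash
python3 - <<'E'
from h import *
print(delta([.42,.15,.26],toolR(0,70)))
y=toolR(0,45)[:,1]; g=np.array([.480,-.3055,.038]); 
print(delta(g+.019*y-.1*y,toolR(0,45)))
E
```

```text
(array([ 0.385, -2.182, -2.48 ]), array([11.827, -0.957, -9.327]))
(array([ 0.865, -2.09 , -5.579]), array([ 16.513,   4.534, -23.77 ]))
```

Request:
move_arm:
  deltas:
    - [0.385,-2.182,-2.48,11.83,-0.957,-9.33,85]
    - [0.385,-2.182,-2.48,11.83,-0.957,-9.33,85]
    - [0.385,-2.182,-2.48,11.83,-0.957,-9.33,85]
    - [0.385,-2.182,-2.48,11.83,-0.957,-9.33,85]
    - [0.385,-2.182,-2.48,11.83,-0.957,-9.33,85]
    - [0.385,-2.182,-2.48,11.83,-0.957,-9.33,85]
    - [0.385,-2.182,-2.48,11.83,-0.957,-9.33,85]
    - [0.385,-2.182,-2.48,11.83,-0.957,-9.33,85]
    - [0.385,-2.182,-2.48,11.83,-0.957,-9.33,85]

```text
t: 2.28
tcp_pos: [0.4206, 0.1485, 0.2601]
orientation: [[0.94, 0.342, 0.004], [-0.003, -0.001, 1.0], [0.342, -0.94, 0.0]]
wrist_force: [-0.7, 0.3, 0.1]
width: 0.0851
```

```bash
python3 - <<'E'
from h import *
s=monitor.read_state(); print(s['t'],s['q'].round(1),s['tcp_pos'],s['orientation'].round(2))
y=toolR(0,45)[:,1]; g=np.array([.480,-.3055,.038]); 
print(delta(g+.019*y-.11*y,toolR(0,45)))
E
```

```text
2.275 [ 11.3  -8.3 -23.1  55.6  -3.9  10.8] [0.42055364 0.14851551 0.26007893] [[ 0.94  0.34  0.  ]
 [-0.   -0.    1.  ]
 [ 0.34 -0.94  0.  ]]
(array([ 0.013, -0.022, -3.124]), array([ -1.902,   4.901, -15.135]))
```

Request:
move_arm:
  deltas:
    - [0,0,-3.124,-1.9,4.9,-15.135,85]
    - [0,0,-3.124,-1.9,4.9,-15.135,85]
    - [0,0,-3.124,-1.9,4.9,-15.135,85]
    - [0,0,-3.124,-1.9,4.9,-15.135,85]
    - [0,0,-3.124,-1.9,4.9,-15.135,85]
    - [0,0,-3.124,-1.9,4.9,-15.135,85]
    - [0,0,-3.124,-1.9,4.9,-15.135,85]
    - [0,0,-3.124,-1.9,4.9,-15.135,85]
    - [0,0,-3.124,-1.9,4.9,-15.135,85]
    - [0,0,-3.124,-1.9,4.9,-15.135,85]
    - [0,0,-3.124,-1.9,4.9,-15.135,85]

```text
t: 3.65
tcp_pos: [0.4171, -0.3024, 0.102]
orientation: [[0.708, 0.707, -0.001], [-0.0, 0.002, 1.0], [0.707, -0.708, 0.002]]
wrist_force: [-0.8, 0.8, 0.4]
width: 0.0851
```

```bash
python3 - <<'E'
from h import *
s=monitor.read_state(); print(s['t'],s['q'].round(1),s['tcp_pos'],s['orientation'].round(2))
y=toolR(0,45)[:,1]; g=np.array([.480,-.3055,.038]); 
print(delta(g+.019*y,toolR(0,45)))
snap('wrist','wr1.png')
E
```

```text
3.65 [-68.5   6.2 -47.3  16.6  41.2 -61. ] [ 0.41714682 -0.30240299  0.10203929] [[ 0.71  0.71 -0.  ]
 [-0.    0.    1.  ]
 [ 0.71 -0.71  0.  ]]
(array([-0.017, -0.003, -0.005]), array([-0.025,  3.624, -0.112]))
```

View pics/wr1.png

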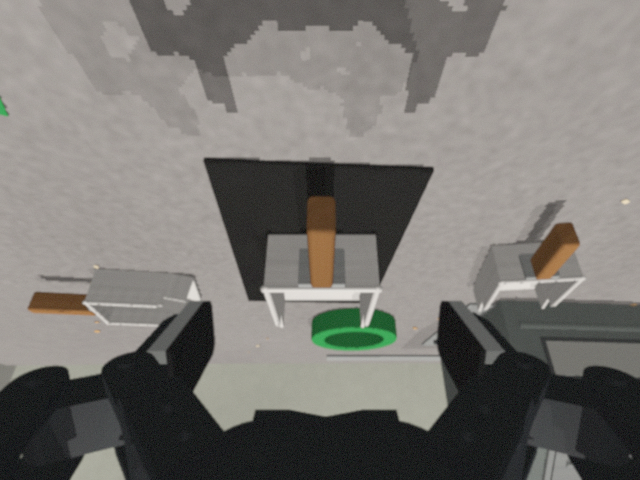

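The wrist view shows the handle at (320,240), centred between the fingers. I'll go in and grip.

Request:
move_arm:
  deltas:
    - [0,0,0,0,1.2,-0.06,85]
    - [0,0,0,0,2.3,-0.11,85]
    - [0,0,0,0,3.2,-0.11,85]
    - [0,0,0,0,3.62,-0.11,85]
    - [0,0,0,0,3.62,-0.11,85]
    - [0,0,0,0,3.62,-0.11,5]
    - [0,0,0,0,3.62,-0.11,5]
    - [0,0,0,0,3.62,-0.11,5]
    - [0,0,0,0,3.62,-0.11,5]
    - [0,0,0,0,3.62,-0.11,5]
    - [0,0,0,0,3.62,-0.11,5]
    - [0,0,0,0,3.62,-0.11,5]

```text
t: 5.2
tcp_pos: [0.4936, -0.3077, 0.0259]
orientation: [[0.707, 0.707, 0.0], [0.0, -0.0, 1.0], [0.707, -0.707, -0.0]]
wrist_force: [-4.9, 1.4, 6.6]
width: 0.0154
```

```bash
python3 - <<'E'
from h import *
s=monitor.read_state(); print(s['t'],s['q'].round(1),s['tcp_pos'],s['orientation'].round(3),s['width'],s['wrist_force'])
snap('wrist','wr2.png')
E
```

```text
5.2 [-58.7  18.5 -49.3  -5.3  37.2 -49.3] [ 0.49355716 -0.30766933  0.02594791] [[ 0.707  0.707  0.   ]
 [ 0.    -0.     1.   ]
 [ 0.707 -0.707 -0.   ]] 0.015432694091350686 [-4.89555416  1.38922451  6.5883944 ]
```

View pics/wr2.png

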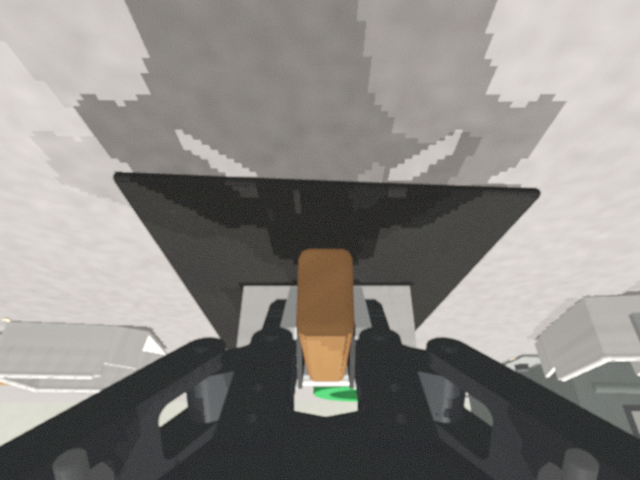

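Request:
move_arm:
  deltas:
    - [0,0,0,0.1,-0.1,0,5]
    - [0,0,0,0.28,-0.28,0,5]
    - [0,0,0,0.52,-0.52,0,5]
    - [0,0,0,0.82,-0.82,0,5]
    - [0,0,0,1.18,-1.18,0,5]
    - [0,0,0,1.56,-1.56,0,5]
    - [0,0,0,1.93,-1.93,0,5]
    - [0,0,0,2.31,-2.31,0,5]
    - [0,0,0,2.69,-2.69,0,5]
    - [0,0,0,3.02,-3.02,0,5]
    - [0,0,0,3.23,-3.23,0,5]
    - [0,0,0,3.3,-3.3,0,5]

```text
t: 6.75
tcp_pos: [0.4935, -0.3074, 0.1661]
orientation: [[0.707, 0.707, 0.0], [0.0, -0.0, 1.0], [0.707, -0.707, -0.001]]
wrist_force: [-0.3, 0.9, -6.0]
width: 0.0155
```

```bash
python3 - <<'E'
from h import *
s=monitor.read_state(); print(s['t'],s['q'].round(1),s['tcp_pos'],s['width'],s['wrist_force'],s['wrist_torque'])
p,d=snap('scene','sc3.png'); cv2.imwrite('pics/sc3c.png',cv2.resize(p[230:430,120:400],None,fx=2.8,fy=2.8))
E
```

```text
6.75 [-58.6   4.7 -37.4  20.3  37.1 -49.3] [ 0.49351466 -0.30741163  0.16614075] 0.015466364647106505 [-0.28265275  0.90757376 -5.99146566] [ 0.03602299  1.80123791 -0.05379549]
```

View pics/sc3c.png

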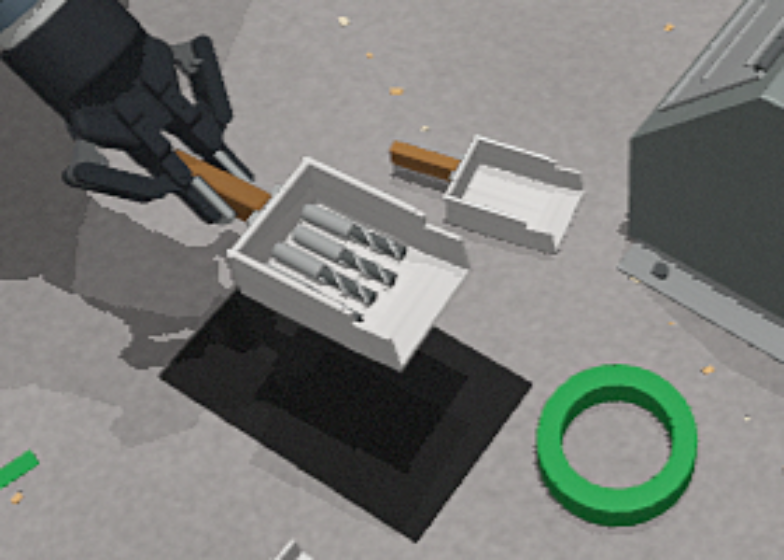

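```bash
cat >> h.py <<'E'
def cloud(n,d,box):
    cp=eyes.camera_params(n); r0,r1,c0,c1=box
    return np.array([w(n,r,c,d[r,c],cp) for r in range(r0,r1) for c in range(c0,c1) if d[r,c]>.1])
E
python3 - <<'E'
from h import *
im=cv2.imread('pics/sc3.png').astype(int); d=np.load('/tmp/d_scene.npy'); cp=eyes.camera_params('scene')
q=[]
for r in range(280,370):
    for c in range(195,295):
        b=im[r,c]; 
        if b.max()-b.min()<25 and b.min()>110 and d[r,c]>.1:
            p=w('scene',r,c,d[r,c],cp)
            if .13<p[2]<.22 : q.append(p)
q=np.array(q); print(len(q),q.min(0),q.max(0))
# floor plane via ransac
rng=np.random.default_rng(1);best=0
for _ in range(2000):
    a=q[rng.choice(len(q),3,False)]; n=np.cross(a[1]-a[0],a[2]-a[0]); L=np.linalg.norm(n)
    if L<1e-5: continue
    n/=L
    if abs(n[2])<.9: continue
    m=abs((q-a[0])@n)<.002
    if m.sum()>best: best=m.sum();M=m
f=q[M]; ce=f.mean(0); n=np.linalg.svd(f-ce)[2][2]; n*=np.sign(n[2]); print(best,ce,n,f.min(0),f.max(0),'pitch',np.degrees(np.arctan2(n[0],n[2])))
for y in np.arange(.5,.67,.02):
    m=(q[:,0]>y)&(q[:,0]<y+.02)
    if m.any(): print(round(y,2),np.percentile(q[m,2],[2,50,98]).round(4), q[m,1].min().round(3),q[m,1].max().round(3))
E
```

```text
3209 [ 0.47539871 -0.35288183  0.14121637] [ 0.6457099  -0.2637354   0.20184207]
857 [ 0.60282662 -0.30319726  0.14777326] [-0.02337932  0.00777546  0.99969643] [ 0.52489526 -0.35128732  0.14451268] [ 0.6457099  -0.26751789  0.15058429] pitch -1.3396991736899455
0.5 [0.1692 0.1875 0.1898] -0.324 -0.294
0.52 [0.1451 0.1648 0.193 ] -0.353 -0.264
0.54 [0.1447 0.1584 0.1918] -0.352 -0.266
0.56 [0.1444 0.158  0.1925] -0.352 -0.265
0.58 [0.1447 0.1571 0.1922] -0.352 -0.265
0.6 [0.1435 0.1483 0.1907] -0.352 -0.264
0.62 [0.1458 0.1499 0.1805] -0.351 -0.265
0.64 [0.1472 0.1513 0.1805] -0.352 -0.265
```

```bash
cat >> h.py <<'E'
TS=np.array([-.0744,0,.0219])
def Ry(t): return Rn.from_euler('y',t,degrees=True).as_matrix()
def tcp_for(origin_world,yaw,th):
    R=Rz(yaw)@Ry(th); return origin_world+R@TS, R@toolR(0,45)
def bin2w(x,y,z): return BIN+Rz(BYAW)@np.array([x,y,z])
S=np.array([-.088,0,.1347])
def tip(th,s=.015,off=.013):
    o=S+Ry(th)@np.array([-s,0,off]); return tcp_for(bin2w(*o),BYAW,th)
E
python3 - <<'E'
from h import *
s=monitor.read_state()
T,R=tcp_for(bin2w(-.190,0,.150),BYAW,0); print(T,delta(T,R))
T1=(T+s['tcp_pos'])/2; print(delta(T1,toolR(0,45)))
E
```

```text
[0.5156663  0.00338423 0.1719    ] (array([-0.431,  0.435,  0.   ]), array([ 0.662,  0.382, 10.36 ]))
(array([0.002, 0.002, 0.   ]), array([0.331, 0.191, 5.18 ]))
```

Request:
move_arm:
  deltas:
    - [0,0,0,0.01,0.01,0.15,5]
    - [0,0,0,0.03,0.02,0.5,5]
    - [0,0,0,0.07,0.04,1.03,5]
    - [0,0,0,0.1,0.06,1.6,5]
    - [0,0,0,0.14,0.08,2.17,5]
    - [0,0,0,0.17,0.1,2.74,5]
    - [0,0,0,0.21,0.12,3.31,5]
    - [0,0,0,0.25,0.14,3.88,5]
    - [0,0,0,0.28,0.16,4.45,5]
    - [0,0,0,0.31,0.18,4.87,5]
    - [0,0,0,0.33,0.19,5.1,5]
    - [0,0,0,0.33,0.19,5.18,5]

```text
t: 8.3
tcp_pos: [0.5047, -0.1516, 0.1686]
orientation: [[0.707, 0.707, -0.001], [0.001, 0.0, 1.0], [0.707, -0.707, -0.0]]
wrist_force: [0.6, 1.1, -5.6]
width: 0.0154
```

Request:
move_arm:
  deltas:
    - [-0.01,0.01,0,0.01,0.01,0.15,5]
    - [-0.04,0.04,0,0.03,0.02,0.5,5]
    - [-0.09,0.09,0,0.07,0.04,1.03,5]
    - [-0.13,0.13,0,0.1,0.06,1.6,5]
    - [-0.18,0.18,0,0.14,0.08,2.17,5]
    - [-0.23,0.23,0,0.17,0.1,2.74,5]
    - [-0.27,0.27,0,0.21,0.12,3.31,5]
    - [-0.32,0.32,0,0.25,0.14,3.88,5]
    - [-0.37,0.37,0,0.28,0.16,4.45,5]
    - [-0.4,0.41,0,0.31,0.18,4.87,5]
    - [-0.425,0.43,0,0.33,0.19,5.1,5]
    - [-0.43,0.435,0,0.33,0.19,5.18,5]

```text
t: 9.8
tcp_pos: [0.5156, 0.004, 0.1714]
orientation: [[0.705, 0.704, 0.084], [-0.06, -0.059, 0.996], [0.707, -0.707, 0.001]]
wrist_force: [0.3, -0.3, -5.7]
width: 0.0153
```

```bash
python3 - <<'E'
from h import *
s=monitor.read_state(); print(s['t'],s['q'].round(1),s['tcp_pos'],s['width'],s['wrist_force'])
p,d=snap('top','top4.png'); cv2.imwrite('pics/top4c.png',cv2.resize(p[90:330,180:420],None,fx=2.5,fy=2.5))
p,d=snap('scene','sc4.png'); cv2.imwrite('pics/sc4c.png',cv2.resize(p[150:400,220:520],None,fx=2.4,fy=2.4))
T,R=tip(0,off=.015); print('insert',T,delta(T,R))
E
```

```text
9.8 [-11.7  -8.2 -52.    1.5   4.9  -4.9] [0.51555505 0.00396491 0.17143551] 0.015288558680561136 [ 0.27200008 -0.31962948 -5.69008266]
insert [ 0.60234834 -0.00404704  0.1716    ] (array([-0.006, -0.001, -0.002]), array([ 2.057,  2.048, -0.005]))
```

View pics/top4c.png

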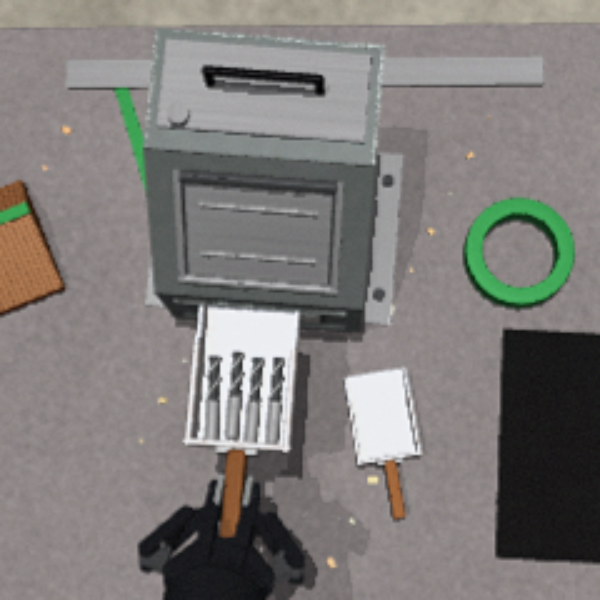

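View pics/sc4c.png

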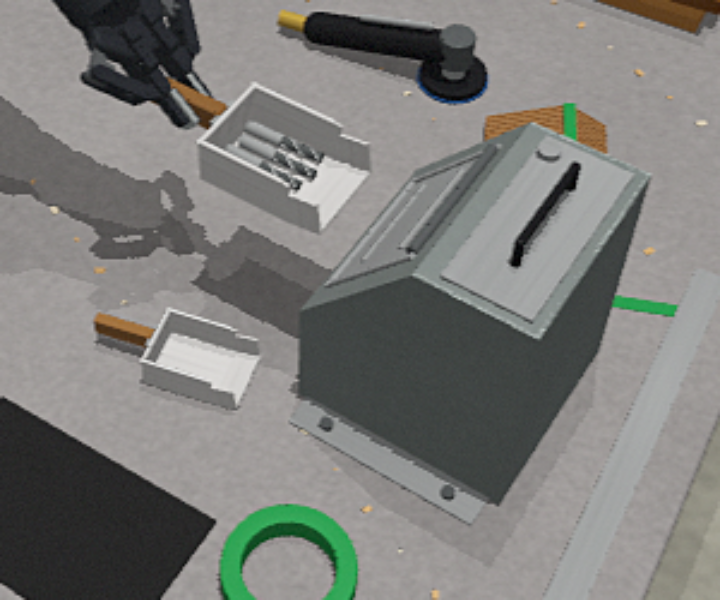

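Request:
move_arm:
  deltas:
    - [0,0,0,0.05,0.05,-0.01,5]
    - [0,0,0,0.18,0.18,-0.03,5]
    - [0,0,0,0.36,0.36,-0.05,5]
    - [0,0,0,0.57,0.57,-0.08,5]
    - [0,0,0,0.79,0.79,-0.1,5]
    - [0,0,0,1.01,1.01,-0.1,5]
    - [0,0,0,1.23,1.23,-0.1,5]
    - [0,0,0,1.45,1.45,-0.1,5]
    - [0,0,0,1.67,1.67,-0.1,5]
    - [0,0,0,1.87,1.87,-0.1,5]
    - [0,0,0,2.0,2.0,-0.1,5]
    - [0,0,0,2.05,2.05,-0.1,5]

```text
t: 11.4
tcp_pos: [0.602, -0.007, 0.1711]
orientation: [[0.705, 0.704, 0.085], [-0.061, -0.06, 0.996], [0.706, -0.708, 0.001]]
wrist_force: [-3.1, 0.6, -6.3]
width: 0.0151
```

```bash
python3 - <<'E'
from h import *
s=monitor.read_state(); print(s['t'],s['q'].round(1),s['tcp_pos'],s['width'],s['wrist_force'],s['wrist_torque'])
p,d=snap('top','top5.png'); cv2.imwrite('pics/top5c.png',cv2.resize(p[90:330,180:420],None,fx=2.5,fy=2.5))
p,d=snap('scene','sc5.png'); cv2.imwrite('pics/sc5c.png',cv2.resize(p[150:400,220:520],None,fx=2.4,fy=2.4))
C=s['orientation']
for th in range(5,56,5):
    T,R=tip(th,off=.015); T=T+C[:,2]*-.003; print(th,*delta(T,R,s))
E
```

```text
11.4 [-10.7   1.  -43.9   0.3   4.1  -4.1] [ 0.60204233 -0.00703974  0.17105507] 0.015065701131010927 [-3.10375919  0.5564984  -6.29217344] [ 0.18495643  2.46272427 -0.12065464]
5 [-0.004 -0.002  0.617] [ 0.278 -0.108  0.   ]
10 [-0.004 -0.002  1.242] [ 0.55  -0.182  0.001]
15 [-0.004 -0.002  1.867] [ 0.826 -0.231  0.001]
20 [-4.000e-03 -2.000e-03  2.492e+00] [ 1.106e+00 -2.570e-01  1.000e-03]
25 [-4.000e-03 -2.000e-03  3.117e+00] [ 1.388e+00 -2.570e-01  1.000e-03]
30 [-4.000e-03 -1.000e-03  3.742e+00] [ 1.668e+00 -2.330e-01  1.000e-03]
35 [-4.000e-03 -1.000e-03  4.367e+00] [ 1.945e+00 -1.850e-01  1.000e-03]
40 [-4.000e-03 -1.000e-03  4.992e+00] [ 2.217e+00 -1.130e-01  1.000e-03]
45 [-4.000e-03 -1.000e-03  5.617e+00] [ 2.481e+00 -1.700e-02  1.000e-03]
50 [-4.000e-03 -1.000e-03  6.242e+00] [2.737e+00 1.010e-01 1.000e-03]
55 [-4.000e-03 -1.000e-03  6.867e+00] [2.98e+00 2.41e-01 1.00e-03]
```

View pics/top5c.png

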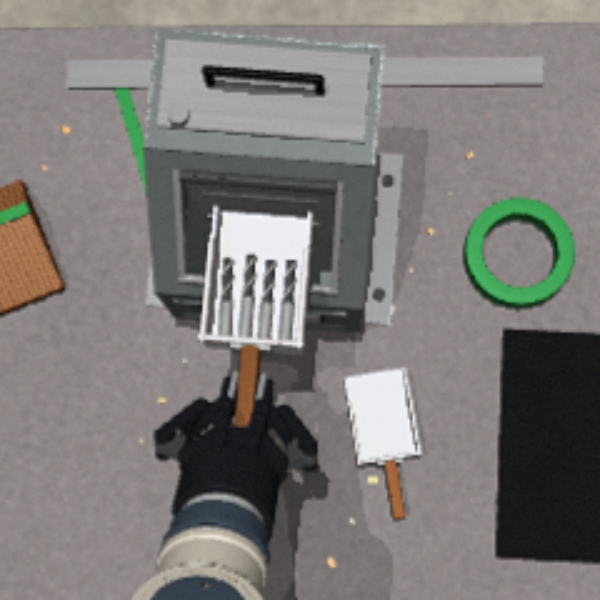

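View pics/sc5c.png

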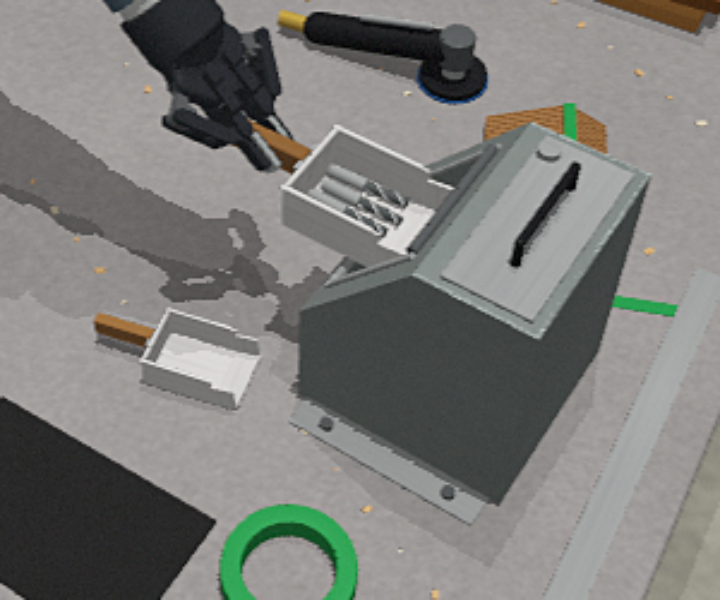

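The top view shows the scoop centred in the port, with the flap pushed in and all four cutters still aboard. Now I tip about the sill.

Request:
move_arm:
  deltas:
    - [0,0,0.62,0.28,-0.1,0,5]
    - [0,0,1.24,0.55,-0.18,0,5]
    - [0,0,1.87,0.83,-0.23,0,5]
    - [0,0,2.49,1.11,-0.26,0,5]
    - [0,0,3.12,1.39,-0.26,0,5]
    - [0,0,3.74,1.67,-0.23,0,5]
    - [0,0,4.37,1.945,-0.185,0,5]
    - [0,0,4.99,2.22,-0.11,0,5]
    - [0,0,5.62,2.48,-0.02,0,5]
    - [0,0,6.24,2.74,0.1,0,5]
    - [0,0,6.8,2.95,0.22,0,5]
    - [0,0,6.8,2.95,0.22,0,5]

```text
t: 13.0
tcp_pos: [0.6709, -0.0132, 0.2276]
orientation: [[0.983, -0.163, 0.085], [-0.084, 0.015, 0.996], [-0.163, -0.987, 0.001]]
wrist_force: [-1.4, -0.4, -4.7]
width: 0.0155
```

Request:
move_arm:
  deltas:
    - [0,0,0,0,0,0,5]
    - [0,0,0,0,0,0,5]
    - [0,0,0,0,0,0,5]
    - [0,0,0,0,0,0,5]

```text
t: 13.5
tcp_pos: [0.6688, -0.0128, 0.2301]
orientation: [[0.983, -0.162, 0.085], [-0.084, 0.014, 0.996], [-0.162, -0.987, 0.0]]
wrist_force: [-1.5, 0.8, -4.1]
width: 0.0153
```

```bash
python3 - <<'E'
from h import *
s=monitor.read_state(); print(s['t'],s['q'].round(1),s['tcp_pos'],s['width'],s['wrist_force'],s['wrist_torque'])
p,d=snap('top','top6.png'); cv2.imwrite('pics/top6c.png',cv2.resize(p[90:330,180:420],None,fx=2.5,fy=2.5))
p,d=snap('scene','sc6.png'); cv2.imwrite('pics/sc6c.png',cv2.resize(p[150:400,220:520],None,fx=2.4,fy=2.4))
p,d=snap('wrist','wr6.png')
E
```

```text
13.5 [-8.1 34.3 31.6 96.6 -0.5 -3.1] [ 0.66882264 -0.0127781   0.23008783] 0.01530512993207097 [-1.48817209  0.82665844 -4.14605723] [-0.05467689  0.67281534 -0.04223796]
```

View pics/top6c.png

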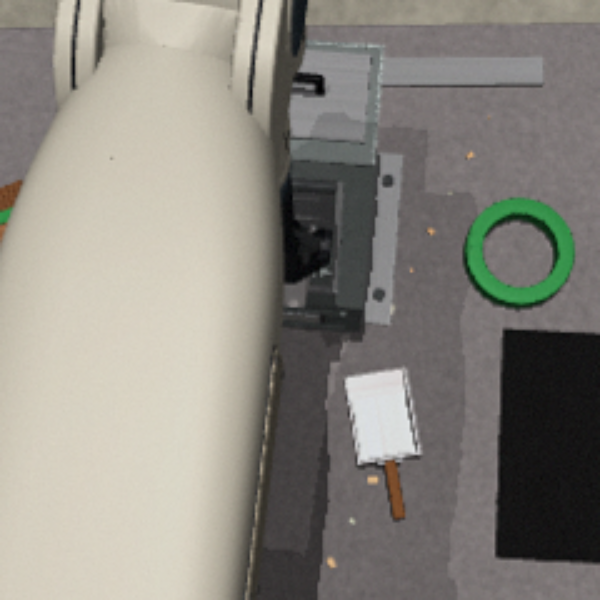

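View pics/sc6c.png

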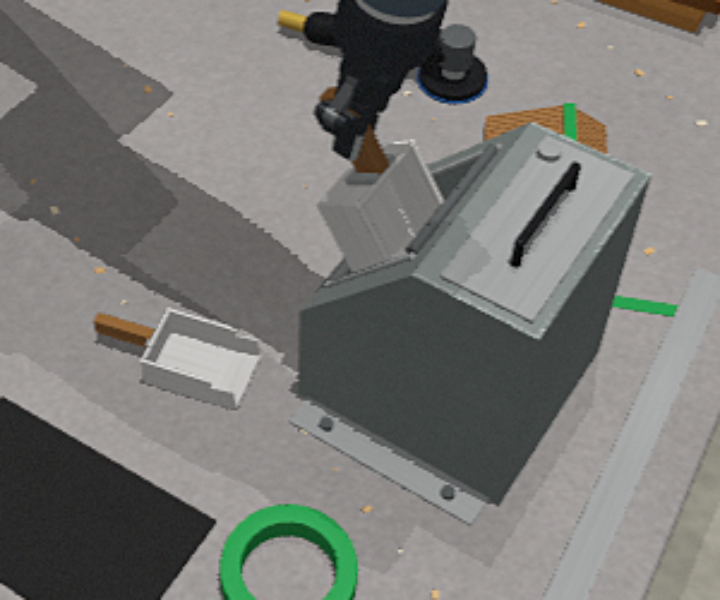

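View pics/wr6.png

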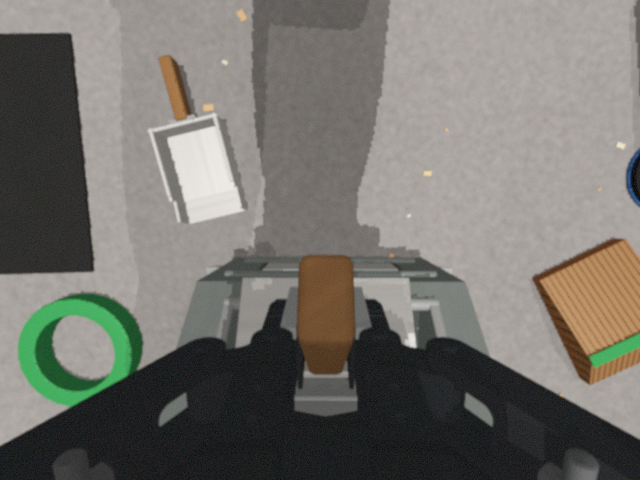

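```bash
python3 - <<'E'
from h import *
s=monitor.read_state(); C=s['orientation']; off=-.003*Rz(BYAW)[:,1]
for th in range(50,-1,-5):
    T,R=tip(th,off=.015); print(th,*delta(T+off,R,s))
E
```

```text
50 [-0.004  0.002 -0.545] [-0.215  0.134  0.   ]
45 [-0.004  0.002 -1.17 ] [-0.46   0.272  0.   ]
40 [-0.004  0.002 -1.795] [-0.692  0.431  0.   ]
35 [-4.00e-03  1.00e-03 -2.42e+00] [-0.91   0.609  0.   ]
30 [-4.000e-03  1.000e-03 -3.045e+00] [-1.11   0.806  0.   ]
25 [-4.00e-03  1.00e-03 -3.67e+00] [-1.293  1.02   0.   ]
20 [-4.000e-03  1.000e-03 -4.295e+00] [-1.457  1.249 -0.   ]
15 [-4.00e-03  1.00e-03 -4.92e+00] [-1.6    1.491 -0.   ]
10 [-4.000e-03  0.000e+00 -5.545e+00] [-1.721  1.745 -0.   ]
5 [-4.00e-03  0.00e+00 -6.17e+00] [-1.82   2.008 -0.   ]
0 [-4.000e-03  0.000e+00 -6.795e+00] [-1.896  2.279 -0.   ]
```

Request:
move_arm:
  deltas:
    - [0,0,-0.54,-0.21,0.13,0,5]
    - [0,0,-1.17,-0.46,0.27,0,5]
    - [0,0,-1.8,-0.69,0.43,0,5]
    - [0,0,-2.42,-0.91,0.61,0,5]
    - [0,0,-3.04,-1.11,0.81,0,5]
    - [0,0,-3.67,-1.29,1.02,0,5]
    - [0,0,-4.3,-1.46,1.25,0,5]
    - [0,0,-4.92,-1.6,1.49,0,5]
    - [0,0,-5.54,-1.72,1.74,0,5]
    - [0,0,-6.17,-1.82,2.01,0,5]
    - [0,0,-6.79,-1.9,2.28,0,5]
    - [0,0,-6.79,-1.9,2.28,0,5]

```text
t: 15.15
tcp_pos: [0.6001, -0.0066, 0.1702]
orientation: [[0.706, 0.703, 0.085], [-0.061, -0.059, 0.996], [0.705, -0.709, 0.001]]
wrist_force: [-2.4, -0.2, -1.1]
width: 0.0151
```

```bash
python3 - <<'E'
from h import *
s=monitor.read_state(); print(s['t'],s['q'].round(1),s['tcp_pos'],s['width'],s['wrist_force'],s['wrist_torque'])
p,d=snap('top','top7.png'); cv2.imwrite('pics/top7c.png',cv2.resize(p[90:330,180:420],None,fx=2.5,fy=2.5))
T,R=tcp_for(bin2w(-.195,-.003,.150),BYAW,0); print(T,delta(T,R))
E
```

```text
15.15 [-10.7   0.9 -44.1   0.3   4.1  -4.1] [ 0.60005498 -0.00658175  0.17023959] 0.01510362924291934 [-2.4291421  -0.15128989 -1.10386886] [ 0.16898543  1.63392099 -0.0093755 ]
[0.51042833 0.00082228 0.1719    ] (array([-0.005, -0.002, -0.017]), array([-2.13 , -2.158, -0.003]))
```

View pics/top7c.png

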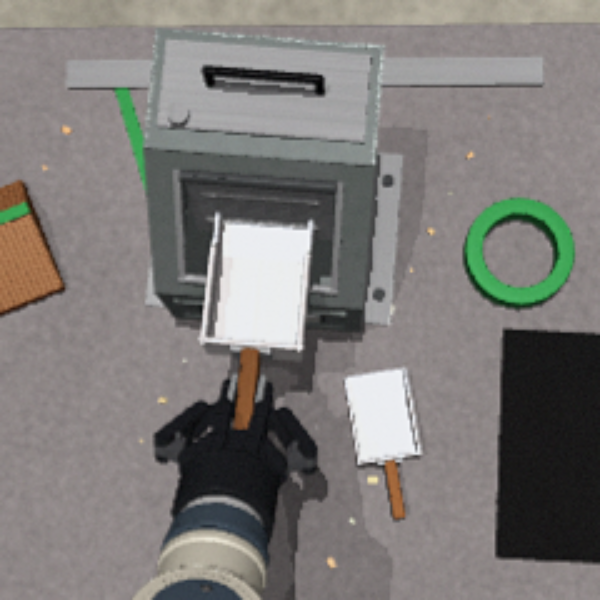

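The scoop is empty. I'll draw it out along the way it went in.

Request:
move_arm:
  deltas:
    - [0,0,0,-0.1,-0.1,0,5]
    - [0,0,0,-0.3,-0.3,0,5]
    - [0,0,0,-0.55,-0.55,0,5]
    - [0,0,0,-0.8,-0.8,0,5]
    - [0,0,0,-1.05,-1.05,0,5]
    - [0,0,0,-1.3,-1.3,0,5]
    - [0,0,0,-1.55,-1.55,0,5]
    - [0,0,0,-1.8,-1.8,0,5]
    - [0,0,0,-2.0,-2.02,0,5]
    - [0,0,0,-2.12,-2.15,0,5]
    - [0,0,0,-2.12,-2.15,0,5]

```text
t: 16.58
tcp_pos: [0.5114, 0.0007, 0.1722]
orientation: [[0.705, 0.704, 0.085], [-0.061, -0.06, 0.996], [0.706, -0.708, 0.001]]
wrist_force: [0.2, 0.4, -3.0]
width: 0.0152
```

```bash
python3 - <<'E'
from h import *
s=monitor.read_state(); print(s['t'],s['q'].round(1),s['tcp_pos'],s['width'],s['wrist_force'],s['wrist_torque'])
p,d=snap('top','top8.png'); cv2.imwrite('pics/top8c.png',cv2.resize(p[90:330,180:420],None,fx=2.5,fy=2.5))
p,d=snap('scene','sc8.png'); cv2.imwrite('pics/sc8c.png',cv2.resize(p[150:400,220:520],None,fx=2.4,fy=2.4))
im=p.astype(int); q=[]
for r in range(180,250):
    for c in range(295,375):
        b=im[r,c]
        if b.max()-b.min()<25 and b.min()>110 and d[r,c]>.1:
            x=w('scene',r,c,d[r,c]); 
            if .13<x[2]<.22: q.append(Rz(-BYAW)@(x-BIN))
q=np.array(q)
for y in np.arange(-.26,-.1,.02):
    m=(q[:,0]>y)&(q[:,0]<y+.02)
    if m.any(): print(round(y,2),m.sum(),np.percentile(q[m,2],[2,25,50,98]).round(4), q[m,1].min().round(3),q[m,1].max().round(3))
np.save('/tmp/q8.npy',q)
E
```

```text
16.575 [-12.5  -8.8 -52.2   1.9   5.4  -5.4] [0.51142601 0.00065513 0.17216743] 0.015163133399621657 [ 0.24687446  0.41298461 -3.01198619] [0.0519629  1.06020442 0.04820187]Traceback (most recent call last):
  File "<stdin>", line 10, in <module>
  File "h.py", line 6, in w
    cp=cp or eyes.camera_params(n)
             ~~~~~~~~~~~~~~~~~~^^^
ValueError: time passes only in moves, steps and waits
```

View pics/top8c.png

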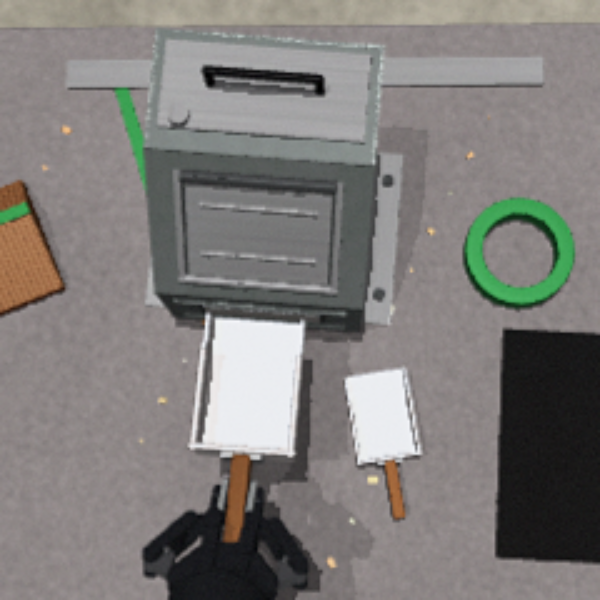

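View pics/sc8c.png

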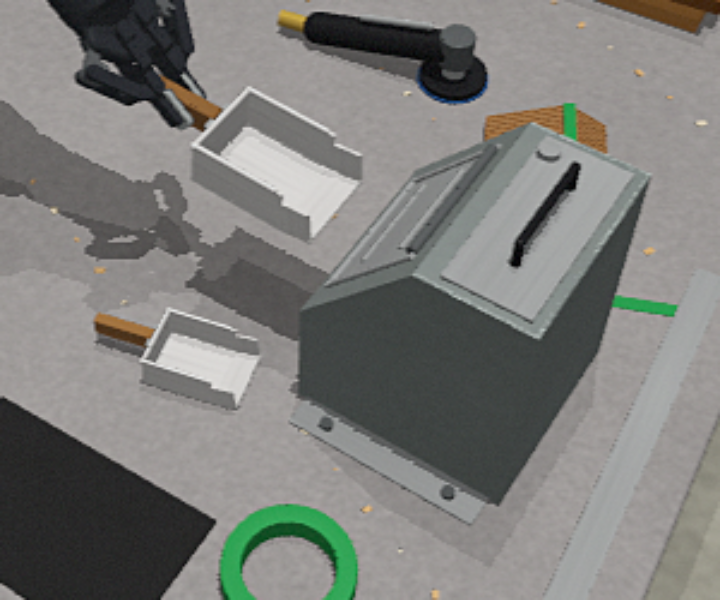

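The flap is shut and the scoop is empty and clear of the bin. I check its tilt in the grip and plan the way back.

```bash
python3 - <<'E'
from h import *
cp=eyes.camera_params('scene'); im=cv2.imread('pics/sc8.png').astype(int); d=np.load('/tmp/d_scene.npy'); q=[]
for r in range(180,250):
    for c in range(295,375):
        b=im[r,c]
        if b.max()-b.min()<25 and b.min()>110 and d[r,c]>.1:
            x=w('scene',r,c,d[r,c],cp)
            if .13<x[2]<.22: q.append(Rz(-BYAW)@(x-BIN))
q=np.array(q)
rng=np.random.default_rng(1);best=0
for _ in range(2000):
    a=q[rng.choice(len(q),3,False)]; n=np.cross(a[1]-a[0],a[2]-a[0]); L=np.linalg.norm(n)
    if L<1e-6: continue
    n/=L
    if abs(n[2])<.9: continue
    m=(abs((q-a[0])@n)<.002)&(q[:,0]<-.15)
    if m.sum()>best: best=m.sum();M=m
f=q[M]; ce=f.mean(0); n=np.linalg.svd(f-ce)[2][2]; n*=np.sign(n[2]); print(best,ce,n,f.min(0),f.max(0),'pitch',np.degrees(np.arctan2(n[0],n[2])))
for y in np.arange(-.26,-.1,.02):
    m=(q[:,0]>y)&(q[:,0]<y+.02)
    if m.any(): print(round(y,2),m.sum(),np.percentile(q[m,2],[2,25,50,98]).round(4))
s=monitor.read_state()
T,R=tcp_for(np.array([.568,-.307,.145]),0,0); print(T,delta(T,R)); print(delta((T+s['tcp_pos'])/2,R))
E
```

```text
572 [-0.19137472  0.00883219  0.14586682] [0.07183584 0.02805206 0.99702191] [-0.24238673 -0.04876321  0.14049663] [-0.15002089  0.03701415  0.1531875 ] pitch 4.12106306657535
-0.26 18 [0.1487 0.1744 0.1902 0.1925]
-0.24 377 [0.1462 0.1491 0.1673 0.1957]
-0.22 349 [0.1435 0.1473 0.1513 0.193 ]
-0.2 378 [0.1428 0.1459 0.1527 0.1916]
-0.18 410 [0.1416 0.1442 0.151  0.1903]
-0.16 382 [0.1401 0.1429 0.1456 0.1864]
-0.14 355 [0.1407 0.1432 0.1452 0.1758]
-0.12 17 [0.1419 0.1437 0.1452 0.1507]
[ 0.4936 -0.307   0.1669] (array([ 0.43 , -0.435, -0.007]), array([  0.066,   0.311, -10.268]))
(array([ 0.43 , -0.435, -0.007]), array([ 0.033,  0.156, -5.134]))
```

```bash
python3 - <<'E'
from h import *
s=monitor.read_state()
T=np.array([.4946,-.307,.1679]);R=toolR(0,40.7); print(delta(T,R)); print(delta((T+s['tcp_pos'])/2,toolR(BYAW,40.7)))
E
```

```text
(array([ 0.446, -0.419, -0.544]), array([  0.113,   0.311, -10.265]))
(array([-0.003, -0.002, -0.545]), array([ 0.056,  0.156, -5.133]))
```

Request:
move_arm:
  deltas:
    - [0.01,-0.01,-0.05,0,0.01,-0.31,5]
    - [0.04,-0.04,-0.1,0.01,0.03,-0.92,5]
    - [0.08,-0.08,-0.15,0.02,0.06,-1.85,5]
    - [0.12,-0.12,-0.2,0.03,0.09,-2.87,5]
    - [0.17,-0.16,-0.25,0.04,0.12,-4.0,5]
    - [0.22,-0.21,-0.3,0.06,0.16,-5.13,5]
    - [0.27,-0.26,-0.35,0.07,0.19,-6.26,5]
    - [0.32,-0.3,-0.4,0.08,0.22,-7.39,5]
    - [0.37,-0.34,-0.45,0.09,0.26,-8.42,5]
    - [0.41,-0.38,-0.5,0.1,0.28,-9.34,5]
    - [0.43,-0.41,-0.54,0.11,0.3,-9.96,5]
    - [0.445,-0.42,-0.545,0.11,0.31,-10.265,5]

```text
t: 18.18
tcp_pos: [0.4939, -0.3082, 0.1673]
orientation: [[0.652, 0.758, 0.001], [-0.001, -0.001, 1.0], [0.758, -0.652, -0.0]]
wrist_force: [-0.1, -0.7, -2.1]
width: 0.0151
```

```bash
python3 - <<'E'
from h import *
s=monitor.read_state(); print(s['t'],s['q'].round(1),s['tcp_pos'],s['width'],s['wrist_force'])
p,d=snap('scene','sc9.png'); cv2.imwrite('pics/sc9c.png',cv2.resize(p[230:430,120:400],None,fx=2.8,fy=2.8))
cp=eyes.camera_params('scene'); im=p.astype(int); q=[]
for r in range(275,375):
    for c in range(190,300):
        b=im[r,c]
        if b.max()-b.min()<25 and b.min()>110 and d[r,c]>.1:
            x=w('scene',r,c,d[r,c],cp)
            if .12<x[2]<.22: q.append(x)
q=np.array(q)
f=q[(q[:,0]>.53)&(q[:,0]<.605)&(q[:,2]<.157)&(abs(q[:,1]+.307)<.03)]
print(len(f),np.linalg.lstsq(np.c_[f[:,:2],np.ones(len(f))],f[:,2],rcond=None)[0],np.median(f,0),q[:,0].max())
for y in np.arange(.5,.66,.02):
    m=(q[:,0]>y)&(q[:,0]<y+.02)
    if m.any(): print(round(y,2),np.percentile(q[m,2],[2,25,98]).round(4), q[m,1].min().round(3),q[m,1].max().round(3))
T=np.array([.4946,-.307,.0269]);R=toolR(0,40.7); print(delta(T,R))
E
```

```text
18.175 [-60.5   4.8 -40.5  14.9  41.2 -49. ] [ 0.49394118 -0.30820281  0.16730201] 0.01508283717640458 [-0.0624028  -0.74950052 -2.05612999]
1034 [-0.00546293 -0.00130339  0.1491932 ] [ 0.56877687 -0.30350622  0.14651747] 0.6457510060844002
0.5 [0.1736 0.1851 0.1896] -0.326 -0.293
0.52 [0.1442 0.1479 0.1931] -0.353 -0.266
0.54 [0.1436 0.1462 0.1919] -0.353 -0.266
0.56 [0.1433 0.1462 0.1911] -0.354 -0.267
0.58 [0.1431 0.1462 0.1922] -0.354 -0.267
0.6 [0.1438 0.1461 0.19  ] -0.353 -0.267
0.62 [0.1458 0.1481 0.1812] -0.354 -0.267
0.64 [0.1459 0.1496 0.174 ] -0.352 -0.268
(array([ 0.007, -0.001, -0.004]), array([-3.539,  3.069,  0.055]))
```

View pics/sc9c.png

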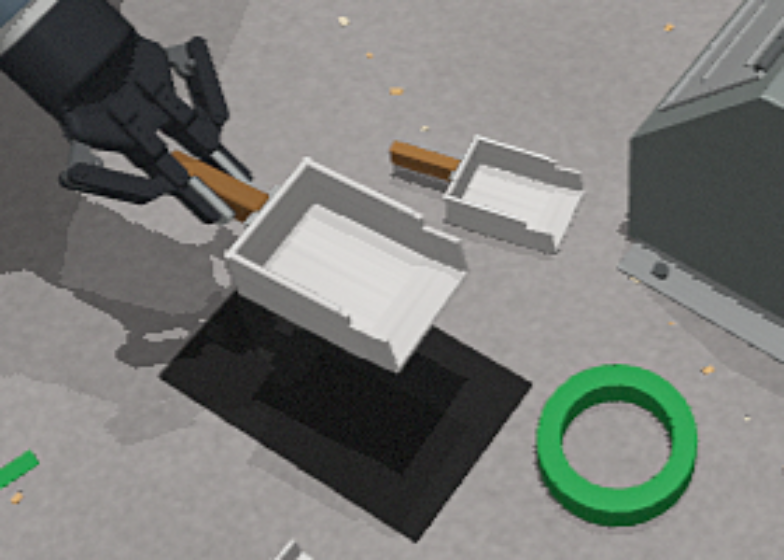

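Request:
move_arm:
  deltas:
    - [0,0,0,-0.11,0.09,0,5]
    - [0,0,0,-0.35,0.31,0.01,5]
    - [0,0,0,-0.71,0.61,0.02,5]
    - [0,0,0,-1.13,0.98,0.03,5]
    - [0,0,0,-1.59,1.38,0.04,5]
    - [0,0,0,-2.05,1.78,0.05,5]
    - [0,0,0,-2.48,2.15,0.05,5]
    - [0,0,0,-2.87,2.49,0.05,5]
    - [0,0,0,-3.19,2.76,0.05,5]
    - [0,0,0,-3.38,2.93,0.05,5]
    - [0,0,0,-3.48,3.02,0.05,5]
    - [0,0,0,-3.51,3.04,0.05,5]

```text
t: 19.73
tcp_pos: [0.4947, -0.3052, 0.0282]
orientation: [[0.652, 0.758, -0.0], [0.0, 0.0, 1.0], [0.758, -0.652, -0.0]]
wrist_force: [0.1, 0.1, -2.6]
width: 0.0151
```

```bash
python3 - <<'E'
from h import *
s=monitor.read_state(); print(s['t'],s['q'].round(1),s['tcp_pos'],s['width'],s['wrist_force'],s['wrist_torque'])
E
```

```text
19.725 [-60.2  19.7 -52.2 -11.9  41.1 -48.7] [ 0.49473896 -0.30523985  0.02822608] 0.015086002765844729 [ 0.08627099  0.05342951 -2.63832973] [-0.01186751  1.12237182 -0.02439951]
```

Request:
move_arm:
  deltas:
    - [0,0,0,-0.02,0.015,0,5]
    - [0,0,0,-0.035,0.03,0,5]
    - [0,0,0,-0.05,0.04,0,5]
    - [0,0,0,-0.05,0.04,0,5]

```text
t: 20.23
tcp_pos: [0.495, -0.3058, 0.0273]
orientation: [[0.651, 0.759, -0.001], [0.001, -0.0, 1.0], [0.759, -0.651, -0.001]]
wrist_force: [-1.6, 0.9, 5.2]
width: 0.0152
```

It touches down at 5 N. I release and back out along the finger axis.

Request:
move_arm:
  deltas:
    - [0,0,0,0,0,0,25]
    - [0,0,0,0,0,0,50]
    - [0,0,0,0,0,0,85]
    - [0,0,0,0,0,0,85]
    - [0,0,0,0,0,0,85]
    - [0,0,0,0,-0.3,0,85]
    - [0,0,0,0,-0.9,0,85]
    - [0,0,0,0,-1.8,0,85]
    - [0,0,0,0,-2.8,0,85]
    - [0,0,0,0,-3.8,0,85]
    - [0,0,0,0,-4.0,0,85]
    - [0,0,0,0,-4.0,0,85]

```text
t: 21.72
tcp_pos: [0.4035, -0.3059, 0.1048]
orientation: [[0.652, 0.758, 0.001], [0.0, -0.001, 1.0], [0.758, -0.652, -0.001]]
wrist_force: [0.5, -0.1, 0.5]
width: 0.0849
```

```bash
python3 - <<'E'
from h import *
s=monitor.read_state(); print(s['t'],s['q'].round(1),s['tcp_pos'],s['width'],s['wrist_force'])
p,d=snap('scene','sc10.png'); cv2.imwrite('pics/sc10c.png',cv2.resize(p[150:450,120:520],None,fx=2,fy=2))
p2,d2=snap('top','top10.png')
cp=eyes.camera_params('scene'); im=p.astype(int); q=[]
for r in range(320,410):
    for c in range(200,300):
        b=im[r,c]
        if b.max()-b.min()<25 and b.min()>110 and d[r,c]>.1:
            x=w('scene',r,c,d[r,c],cp)
            if x[2]<.07: q.append(x)
q=np.array(q)
f=q[(q[:,0]>.53)&(q[:,0]<.605)&(q[:,2]<.015)&(abs(q[:,1]+.307)<.03)]
print(len(f),np.linalg.lstsq(np.c_[f[:,:2],np.ones(len(f))],f[:,2],rcond=None)[0],np.median(f,0),q[:,0].max(),q[:,1].min(),q[:,1].max())
b=[]
for r in range(200,290):
    for c in range(330,480):
        if d[r,c]>.1:
            x=Rz(-BYAW)@(w('scene',r,c,d[r,c],cp)-BIN)
            if abs(x[1])<.055 and -.08<x[0]<-.025 : b.append([(x+[.086,0,-.137])@[.766,0,-.643]])
print('flap depth behind face plane mm',np.percentile(b,[5,50,95])*1000)
E
```

```text
21.725 [-73.1   6.5 -49.8  14.9  46.5 -65. ] [ 0.40353882 -0.30585241  0.10484765] 0.08487700639836886 [ 0.48015472 -0.09574597  0.53000817]
879 [-0.00013083 -0.0045833   0.00577512] [ 0.56853256 -0.30421341  0.00710425] 0.7029031405506714 -0.42828406676331376 -0.16695060380741467
flap depth behind face plane mm [-1.18268874  0.47844901  1.62217343]
```

View pics/sc10c.png

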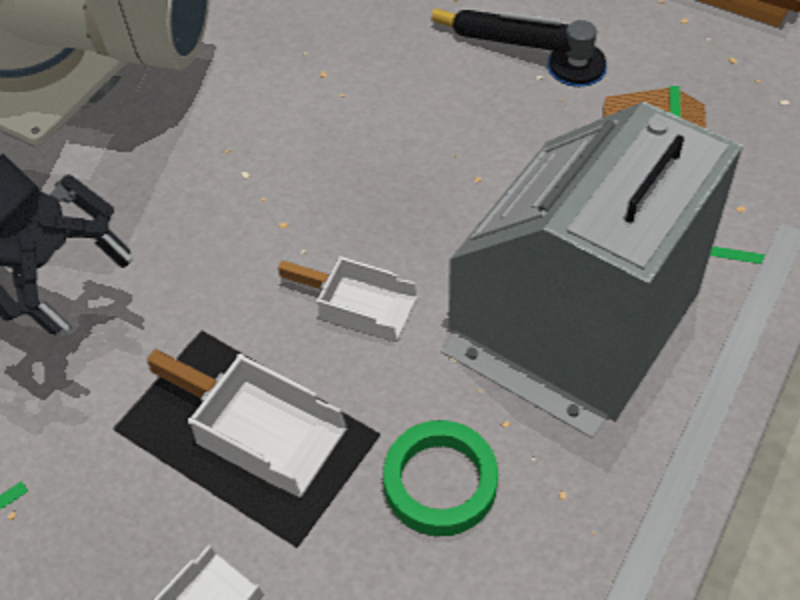

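View pics/top10.png

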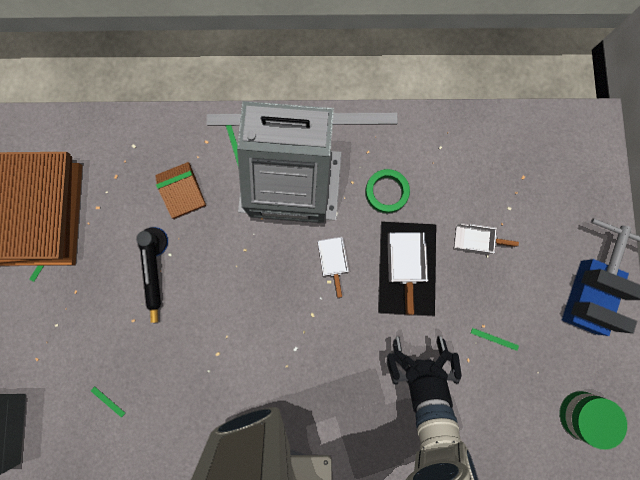

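The scoop is empty and flat on its mat at top-picture pixel (407,258). The flap is flush with the face, the bystanders are where they were, and the gripper is clear. I'm handing the job in.

```bash
python3 -c "
from plant import finish_job; print(finish_job())"
```

```text
the job is handed in; nothing more can be done
None
```

The cutters were emptied into the bin and the scoop is back on its mat. I handed the job in at about 22 s; it reported no verdict.

**What I did:**
- Gripped the largest scoop (the one holding the cutters) by its handle and pushed its lip through the flap.
- Tipped it about 55° over the sill, drew it out level, and set it down on the mat with about 5 N of contact.

**Last checks:**
- **Scoop:** it looks empty. Its floor is level to within 0.3°, at its starting place on the mat, with the floor top 7 mm above the bench.
- **Flap:** it lies flush with the bin's face to within about 2 mm.
- **Other things:** the sander, core and tape look unmoved, and the open gripper is well clear.

**Not directly checked or off plan:**
- The cutters can't be seen inside the closed bin. I infer they are in from the empty scoop, none lying on the bench, and a load drop at the wrist of about 2.7 N, which matches four cutters.
- The scoop turned about 4° nose-down in the grip while emptying. I corrected that before setting it down.

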